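Set the plate shaker to speed 5 and start it

ROBOT

A 6-joint arm with a two-finger parallel gripper is mounted at the origin on the work surface. World frame = base frame: x ahead of the robot, y to its left, z up, the work surface at z = 0. Lengths are in mm, angles in degrees, forces in N, time in s.
With the tool pointing down it reaches from about 325 to 925 mm from the base axis. Payload 3.1 kg.
Tool frame: the origin (TCP) lies at the very end of the fingers, on their centre line; the grasp point (between the pads) lies grasp_offset behind it (grasp_offset is the distance from the TCP to the grasp point, in mm); z points along the fingers, x is the direction in which the jaws open and shut, and the axes are right-handed (so a half turn about z gives the same grasp; the last joint's range is limited). The gripper opens to 85 mm and grips with 20 to 120 N. Pads are 22 mm wide; open, the fingers measure 114 mm over their backs; the gripper's body (76 mm by 85 mm) begins 54 mm behind the grasp point. The pads swing forward as they close: fully open they stand 13 mm farther back than shut.
Start: joints at [-81.944, 12.427, 92.441, -0, 75.132, -6.429], TCP at [156.343, -605.141, 210.9] pointing down, gripper open.
Joint ranges: [-157.48, 157.48], [-44.54, 120.13], [17.64, 146.25], [-64.5, 244.5], [7.68, 150.69], [-147.95, 147.95]. Speed limits (degrees/s): [159.86, 159.86, 180, 180, 180, 180].

INTERFACE

Orientations are given as [roll, pitch, yaw] about the fixed x, y, z axes, in that order (R = Rz(yaw) Ry(pitch) Rx(roll)).
In Python, from station import * gives the robot as it stands. Calls block until the motion is done:
- goto(position, orientation): joint-space move of the TCP to a pose.
- move_l(position, attitude=None, speed=150): straight line of the TCP; attitude=None keeps the orientation; speed is the mean speed in mm/s.
- move_j(angles): joint-space move.
- grip(opening, squeeze=None): finger opening in mm; squeeze is the grip in N (None keeps the last); returns when the fingers have stopped.
- wait(seconds).
- solve_ik(position, orientation): joint angles nearest the present ones, or None.
- get_obs(): the state.
- get_image(name): name is "scene" or "side" or "wrist"; returns the picture (480x640x3 uint8, red, green, blue); there is no depth.
- get_calibration(name): a dict with "fx", "fy", "cx", "cy" (pixels), "D" ([k1, k2, p1, p2, k3] as OpenCV has them; the pictures are not rectified), "R" (3x3) and "t" (3): a world point X has camera coordinates R X + t; the wrist camera has in their place "mount" (4x4, takes a point from camera to tool coordinates, whose origin is the TCP and whose axes are the tool frame's). Camera axes: x right, y down, z forward; pixel columns grow to the right and rows downward; lengths in mm; the calibration is good to about 2 mm. A picture is of the moment at which its call begins: read the wrist's pose just before it. get_calibration takes no time and is no camera call.
A pose or a line that the arm cannot do raises Unreachable and nothing moves.
- sign_off(): hands the job in, once; it reports no verdict.
Trained networks look in the newest picture that a camera, given by its name, has taken for a name from the list of things; names that differ only in an ending like _2 or _b are one class to them, and where a whole thing is asked for, a point or a joint stands for the part that bears it (a point fixed in the world has none). Each returns a list of dicts, best first, with "score" (0 to 1); they miss things now and then, are a little off and sometimes report something else, mostly with a low value. They report only what shows in the picture. A call takes as long as a camera call.
- spot_in(name, camera): "extent" ([centre column, centre row, width, height] in pixels, round what is visible of it).
- regions_of(name, camera): "region" (480x640 bool, what is visible of it) and "extent" ([centre column, centre row, width, height] in pixels, round what is visible of it).
The state is a dict: "t": time; "joint_pos": joint angles; "qvel": joint speeds; "effort": joint torques, N m; "tcp_pos": TCP position; "ee_rot": TCP orientation; "wrist_force": force on the tool from outside, world axes, zero at the start; "moment": the same for the moment, N m; "grip_width": finger opening in mm.
Only numpy, scipy, OpenCV 4.12 (cv2) and the standard library are available. Lean on these libraries where they do the work, as an engineer would, in place of code of your own. Each camera call takes 0.05 s, during which the arm holds its last target. There are 200 camera calls.

TASK

Start the plate shaker at speed 5: with a fingertip, push the fin of its rotary selector round clockwise, click by click, until it clicks in at the fifth mark after the red off mark, without going past it, and only then press the green start button and let it spring back. Do not pinch the fin or lift anything, and leave the plate on the shaker and the other loose things where they are.

Things in the scene. Friction and masses are not known exactly. Their poses are not given: they have to be found in the camera images.
- shaker: The plate shaker, a white and blue bench instrument, fixed, 240 (x) by 340 (y) mm, flat top 85 mm above the bench. Origin at the centre of its underside, z up. Left half (+y): platform with a white well plate (top 110 mm above the bench). Right half (-y): grey panel with selector and start button. Place and yaw differ each time.
- selector (a joint): Selector angle, rad, growing clockwise seen from above. 0 = off (red dot); speeds 1 to 8 follow every 0.5236 (30 degrees): speed 5 is 2.618. Detents pull it into the nearest position: pushed past half-way it snaps forward to the next. A push of about 2.5 N on the fin at 30 mm radius carries it over. Starts at rest at one of positions 0 to 3. Stops just outside 0 and 8.
- selector_axis (a point): Point on the selector's vertical turning axis, at the top face of its white disc (98 mm above the bench). Disc 96 mm across, 12 mm thick. A black hub 28 mm across rises 22 mm above the disc, and an upright black fin on the disc points radially outwards. In the shaker's frame the axis is at x = 30, y = -85 mm.
- off_mark (a point): Centre of the red dot on the panel (14 mm across): off. Eight smaller black dots, growing in size, follow clockwise every 30 degrees on the same circle of 62 mm radius round the axis: speeds 1 to 8. In the shaker's frame the red dot lies 120 degrees anticlockwise of +x, so speed 5 lies 30 degrees clockwise of +x.
- fin_tip (a point): Outer end of the fin's top edge, 46 mm from the axis, 130 mm above the bench. The fin reaches from 8 to 46 mm radius, is 10 mm thick, rises 32 mm above the disc, and has a yellow line on top and a yellow dash on the disc at its outer end. The direction from the axis to this point is where the selector points.
- fin_push (a point): Centre of the fin's face on its anticlockwise side, the side to push against to turn the selector clockwise: 27 mm out from the axis, 5 mm off the fin's middle plane, half-way up the fin (114 mm above the bench). Own x points radially outwards, own y out of this face.
- fin_lead (a point): Centre of the fin's other face, on its clockwise side, 10 mm from fin_push. Fingers pressing on both faces at once is pinching.
- start (a joint): Travel of the green start button, m: 0 = up, 0.006 = fully down. Springs back up; fully down takes 4 N. A push of 4 mm or more counts as pressed.
- start_top (a point): Centre of the top face of the green start button, round, 28 mm across, 107 mm above the bench, in a white housing. It lies on the robot's side of the selector, at x = -85, y = -85 mm in the shaker's frame.
- plate: Bystander: white well plate 85 x 127 x 15 mm, loose on the shaker's platform. Origin at the centre of its underside.
- tube_rack: Bystander: orange tube rack 70 x 125 x 53 mm, loose on the bench. Origin at the centre of its underside.
- tip_box: Bystander: blue tip box with clear lid, 85 x 120 x 55 mm, loose on the bench. Origin at the centre of its underside.
- reagent: Bystander: amber bottle, 60 mm across, 130 mm tall, loose on the bench. Origin at the centre of its underside.
- vial: Bystander: small white vial with red cap, 22 mm across, 40 mm tall, standing loose on the shaker's top to the left of the start button. Origin at the centre of its underside.
- beaker: Bystander: glass beaker, 70 mm across, 90 mm tall, loose on the bench. Origin at the centre of its underside.
- marker: Bystander: marker pen 130 x 13 x 12 mm lying loose on the bench. Origin at the centre of its underside.

How it is judged (in metres and radians):
On the way, in this order (a step that is already met when the one before it is completed fails the run):
1. the selector rests at speed 5 (value of joint selector between 2.488 and 2.748 rad and velocity of joint selector between -0.3 and 0.3 rad/s), for 0.2 s.
2. the start button is pressed with the selector at speed 5 (value of joint selector between 2.488 and 2.748 rad and value of joint start above 0.004 m), for 0.05 s.
At the end, for the whole second after the job is handed in: The selector rests at speed 5 (2.618 rad, within 0.13 rad), the start button was pressed (4 mm or more) after that and is up again, and the plate and the other loose things are within 20 mm of where they were (value of joint selector between 2.488 and 2.748 rad and value of joint start below 0.0015 m and distance of each of plate, tube_rack, tip_box, reagent, vial, beaker, marker from where it was at the start of the episode below 0.02 m); the robot touches nothing.
It fails at once if the selector goes past speed 5 towards 6 (value of joint selector above 2.906 rad).
It fails at once if the start button is pressed (over 3 mm) while the selector is not at speed 5 (value of joint start above 0.003 m and not (value of joint selector between 2.488 and 2.748 rad)).
It fails at once if the fin is pinched: fingers press on both its sides at once (contact force between the fingers and selector_c2 above 1.5 N and contact force between the fingers and selector_c3 above 1.5 N).
It fails at once if the plate or another loose thing is shifted or lifted by more than 20 mm (distance of any of plate, tube_rack, tip_box, reagent, vial, beaker, marker from where it was at the start of the episode above 0.02 m).
It also fails if it takes over 61 s, if anything falls off the work surface, if the arm or the gripper's body presses on something with over 40 N, if the wrist force passes 120 N, or if a joint passes its speed limit or range.

## Working session

There is one attempt and no reset: what is moved stays moved. The work goes in short steps, each a Python script; the robot and the scene stay as the last script left them, time stands still between calls to the robot, and variables do not carry over. Pictures are saved under pics/ and viewed, about 8 in all and at most 12, crops included, and the job is handed in when it is done.

```bash
ls; mkdir -p pics; python3 - <<'E'
from station import *
import cv2,numpy as np
ims=[]
for n in ["scene","side"]:
    im=get_image(n); cv2.imwrite(f"pics/{n}1.png",im[:,:,::-1])
    for k in ["shaker","selector","off_mark","fin_tip","start_top","start","plate","vial"]:
        r=spot_in(k,n); print(n,k,[(np.round(d["extent"]).tolist(),round(d["score"],2)) for d in r[:2]])
    c=get_calibration(n); print(c)
print(get_calibration("wrist")); print(get_obs())
E
```

```text
pics
scene shaker [([282.0, 272.0, 142.0, 118.0], 0.89)]
scene selector [([252.0, 250.0, 33.0, 27.0], 0.97), ([275.0, 225.0, 12.0, 9.0], 0.52)]
scene off_mark [([205.0, 217.0, 38.0, 37.0], 0.38)]
scene fin_tip [([251.0, 254.0, 33.0, 25.0], 0.83), ([180.0, 232.0, 24.0, 40.0], 0.48)]
scene start_top []
scene start [([282.0, 273.0, 143.0, 115.0], 0.55)]
scene plate [([308.0, 269.0, 54.0, 42.0], 0.9)]
scene vial [([308.0, 243.0, 6.0, 14.0], 0.43)]
{'fx': 572.0666737511004, 'fy': 572.0666737511004, 'cx': 313.00124387418515, 'cy': 237.7254071146604, 'D': array([0.04226347, 0.        , 0.        , 0.        , 0.        ]), 'R': array([[-0.61258821,  0.79039702,  0.00286966],
       [ 0.57820697,  0.4506022 , -0.6801723 ],
       [-0.53889924, -0.41500627, -0.73304666]]), 't': array([ 275.55422949, -216.59179573, 2007.0976777 ])}
side shaker []
side selector [([396.0, 258.0, 42.0, 43.0], 0.93)]
side off_mark [([375.0, 257.0, 148.0, 142.0], 0.74)]
side fin_tip [([400.0, 257.0, 42.0, 44.0], 0.7), ([332.0, 231.0, 13.0, 22.0], 0.3)]
side start_top [([350.0, 272.0, 12.0, 14.0], 0.53)]
side start 
[... 1052 characters left out ...]
000000e+00,
         1.00000000e+00]])}
{'t': 0.9, 'joint_pos': array([-8.19444703e+01,  1.24257235e+01,  9.24397322e+01, -5.81985368e-04,
        7.51292461e+01, -6.43037781e+00]), 'qvel': array([-0.04856864,  0.03399637,  0.07726538, -0.02256975, -0.0457373 ,
       -0.06048109]), 'effort': array([-9.27635265e-04, -3.96881211e+01, -3.04266143e+01, -3.24541998e-04,
        5.46361862e-04, -7.22888160e-06]), 'tcp_pos': array([ 156.34381441, -605.17115648,  210.93069578]), 'ee_rot': array([ 1.79998848e+02, -5.20185336e-03, -7.55139431e+01]), 'wrist_force': array([-1.21158086, -0.2757976 ,  0.48232802]), 'moment': array([-0.04282881,  0.00779638,  0.03741273]), 'grip_width': 85.40403475596783}
```

```bash
cat > h.py <<'E'
from station import *
import cv2,numpy as np
from scipy.spatial.transform import Rotation as Ro
def cam(n,obs=None):
    c=get_calibration(n); K=np.array([[c["fx"],0,c["cx"]],[0,c["fy"],c["cy"]],[0,0,1.]])
    if n=="wrist":
        o=obs; T=np.eye(4); T[:3,:3]=Ro.from_euler("xyz",o["ee_rot"],degrees=True).as_matrix(); T[:3,3]=o["tcp_pos"]
        W=np.linalg.inv(T@c["mount"]); return K,c["D"],W[:3,:3],W[:3,3]
    return K,c["D"],np.array(c["R"]),np.array(c["t"])
def back(cm,px,z):
    K,D,R,t=cm
    u=cv2.undistortPoints(np.array(px,float).reshape(-1,1,2),K,D)[:,0]
    d=np.c_[u,np.ones(len(u))]@R; o=-R.T@t
    return o+d*((z-o[2])/d[:,2])[:,None]
def proj(cm,X):
    K,D,R,t=cm
    return cv2.projectPoints(np.array(X,float).reshape(-1,3),cv2.Rodrigues(R)[0],t,K,D)[0][:,0]
E
python3 - <<'E'
from h import *
s=cv2.imread("pics/scene1.png"); d=cv2.imread("pics/side1.png")
a=cv2.resize(s[190:340,190:390],None,fx=3,fy=3,interpolation=2)
cv2.imwrite("pics/a.png",a)
cv2.imwrite("pics/b.png",cv2.resize(d[160:340,260:480],None,fx=3.3,fy=3.3,interpolation=2))
print(back(cam("scene"),[[252,250]],105),back(cam("side"),[[396,258]],105),back(cam("side"),[[351.5,271.5]],105),back(cam("side"),[[357,212]],105),back(cam("side"),[[334,231]],105))
E
```

```text
[[624.47721072 -84.63746096 105.        ]] [[614.16430887 -98.45571543 105.        ]] [[ 507.89790449 -103.55762415  105.        ]] [[584.841533    71.42476477 105.        ]] [[512.35761874  28.10276893 105.        ]]
```

View pics/b.png

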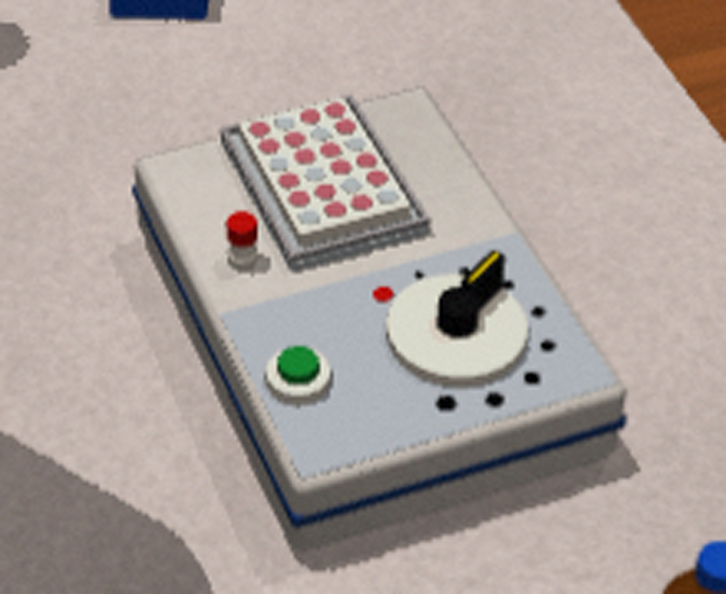

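View pics/scene1.png

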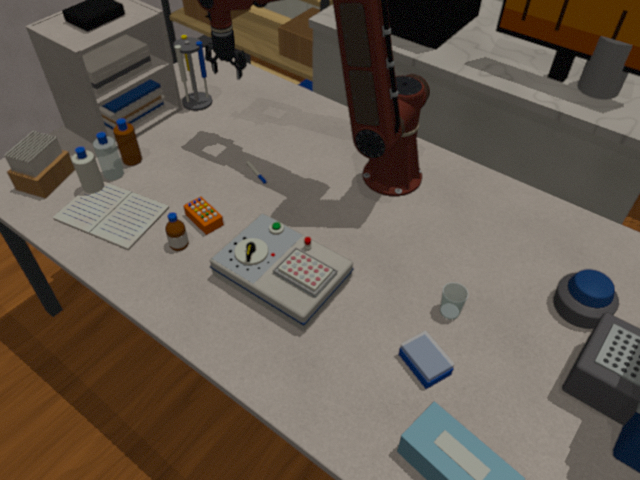

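```bash
python3 - <<'E'
from h import *
c=cam("side")
px=np.array([[383,294],[419,274],[538,311],[547,345],[531,378],[495,400],[446,402]])/3.3+[260,160]
X=back(c,px,86)[:,:2]
# fit axis & yaw: dots at 62mm, angle 120-30k
ks=[0,1,4,5,6,7,8]
a=np.radians(120-30*np.array(ks)); M=62*np.c_[np.cos(a),np.sin(a)]
H,_=cv2.estimateAffinePartial2D(M,X); print(H, np.degrees(np.arctan2(H[1,0],H[0,0])))
ax=H[:,2]
yaw=0
# camera aim: put camera so optical axis meets axis point
from math import *
for yaw in (0,):
    Rt=Ro.from_euler("xyz",[180,0,yaw],degrees=True).as_matrix(); m=get_calibration("wrist")["mount"]
    z=280; cz=z+(Rt@m[:3,3])[2]; d=Rt@m[:3,2]; s=(98-cz)/d[2]
    p=np.array([ax[0]-40,ax[1],98])-s*d-Rt@m[:3,3]; print(p)
    goto(p,[180,0,yaw])
grip(0); wait(.3)
o=get_obs(); im=get_image("wrist"); cv2.imwrite("pics/w1.png",im[:,:,::-1]); np.save("o1.npy",np.r_[o["tcp_pos"],o["ee_rot"]]); print(o["t"],o["tcp_pos"],o["ee_rot"],o["joint_pos"])
for k in ["off_mark","start_top","fin_tip","selector_axis"]:
    print(k,[(np.round(q["extent"]).tolist(),round(q["score"],2)) for q in spot_in(k,"wrist")[:2]])
print(get_obs()["tcp_pos"])
E
```

```text
Traceback (most recent call last):
cv2.error: OpenCV(4.12.0) /io/opencv/modules/calib3d/src/ptsetreg.cpp:1108: error: (-215:Assertion failed) count >= 0 && to.checkVector(2) == count in function 'estimateAffinePartial2D'
```

```bash
python3 - <<'E'
from h import *
c=cam("side")
px=np.array([[383,294],[419,274],[538,311],[547,345],[531,378],[495,400],[446,402]])/3.3+[260,160]
X=np.ascontiguousarray(back(c,px,86)[:,:2])
ks=[0,1,4,5,6,7,8]
a=np.radians(120-30*np.array(ks)); M=62*np.c_[np.cos(a),np.sin(a)]
H,_=cv2.estimateAffinePartial2D(M,X); print(H, np.degrees(np.arctan2(H[1,0],H[0,0])))
ax=H[:,2]
yaw=0
Rt=Ro.from_euler("xyz",[180,0,yaw],degrees=True).as_matrix(); m=get_calibration("wrist")["mount"]
z=280; cz=z+(Rt@m[:3,3])[2]; d=Rt@m[:3,2]; s=(98-cz)/d[2]
p=np.array([ax[0]-40,ax[1],98])-s*d-Rt@m[:3,3]; print(p)
goto(p,[180,0,yaw])
grip(0); wait(.3)
o=get_obs(); im=get_image("wrist"); cv2.imwrite("pics/w1.png",im[:,:,::-1]); np.save("o1.npy",np.r_[o["tcp_pos"],o["ee_rot"]]); print(o["t"],o["tcp_pos"],o["ee_rot"],o["joint_pos"])
for k in ["off_mark","start_top","fin_tip","selector_axis"]:
    print(k,[(np.round(q["extent"]).tolist(),round(q["score"],2)) for q in spot_in(k,"wrist")[:2]])
E
```

```text
[[ 9.98099198e-01 -2.64491809e-02  6.22434035e+02]
 [ 2.64491809e-02  9.98099198e-01 -9.36736607e+01]] 1.5179571999320276
[583.31996253 -66.03804504 280.        ]
4.4167 [583.31721073 -66.01096899 279.99662109] [-1.79998834e+02  5.80141443e-04  2.80553515e-03] [-1.33053265e+01  5.06336999e+00  9.33385254e+01  1.01167165e-03
  8.15989375e+01 -1.33082798e+01]
off_mark [([326.0, 158.0, 277.0, 309.0], 0.77), ([365.0, 232.0, 107.0, 102.0], 0.73)]
start_top [([244.0, 242.0, 31.0, 30.0], 0.76)]
fin_tip [([367.0, 234.0, 109.0, 101.0], 0.7)]
selector_axis [([328.0, 158.0, 275.0, 314.0], 0.88)]
```

View pics/w1.png

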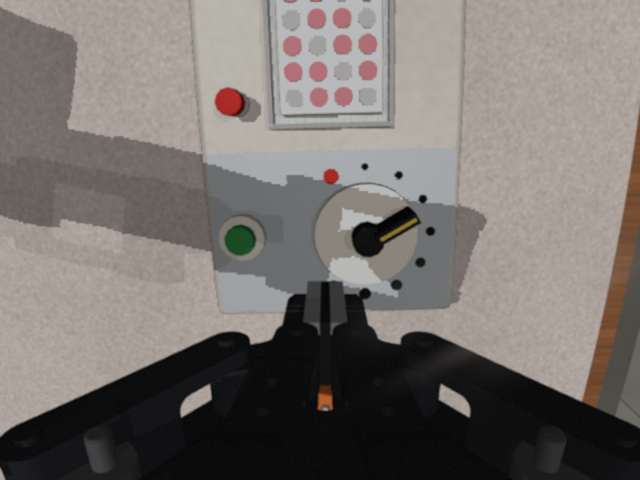

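The wrist view shows the red dot at (331,177), dots 1–7 running clockwise from (365,167) to (365,293), the green button at (240,240), and the fin pointing at dot 3 (423,199). So the selector starts at position 3.

```bash
python3 - <<'E'
from h import *
o=np.load("o1.npy"); cm=cam("wrist",dict(tcp_pos=o[:3],ee_rot=o[3:]))
im=cv2.imread("pics/w1.png").astype(int); g=im.max(2)
px=[]
for k,(x,y) in enumerate([(331,177),(365,167),(399,175),(423,199),(431,231),(421,262),(397,285),(365,293)]):
    w=im[y-8:y+9,x-8:x+9]; m=(w[...,2]-w[...,1]>60) if k==0 else (w.max(2)<50)
    yy,xx=np.nonzero(m); px.append([x-8+xx.mean(),y-8+yy.mean()])
print(np.round(px,1).tolist())
X=np.ascontiguousarray(back(cm,px,86)[:,:2]); a=np.radians(120-30*np.arange(8)); M=62*np.c_[np.cos(a),np.sin(a)]
H,inl=cv2.estimateAffinePartial2D(M,X); yaw=np.degrees(np.arctan2(H[1,0],H[0,0]));print(H,yaw,np.hypot(*H[:,0]),np.round(X-(M@H[:,:2].T+H[:,2]),1).tolist())
# fin yellow line at z130
hsv=cv2.cvtColor(im.astype(np.uint8),cv2.COLOR_BGR2HSV); m=cv2.inRange(hsv,(18,90,60),(35,255,255)); m[:, :350]=0;m[:,460:]=0;m[:180]=0;m[280:]=0
yy,xx=np.nonzero(m); P=back(cm,np.c_[xx,yy],130)[:,:2]; print(len(P))
v=cv2.fitLine(P.astype(np.float32),2,0,.01,.01).ravel(); print("fin",np.degrees(np.arctan2(v[1],v[0]))-yaw,v,P.max(0),P.min(0), "offset of axis from line",np.cross(v[:2],H[:,2]-v[2:]))
hm=(im[...,1]-im[...,2]>40); yy,xx=np.nonzero(hm[215:265,215:265]); b=back(cm,[[xx.mean()+215,yy.mean()+215]],107)[0]; print("button",b)
R=H[:,:2]/np.hypot(*H[:,0]); print("button pred",R@[-115,0]+H[:,2])
E
```

```text
[[330.5, 176.0], [364.4, 166.0], [398.4, 174.6], [422.4, 198.8], [429.9, 230.8], [419.9, 261.9], [396.2, 284.2], [363.1, 294.8]]
[[ 1.00560901e+00 -2.42999878e-02  6.20106795e+02]
 [ 2.42999878e-02  1.00560901e+00 -9.22399083e+01]] 1.3842515603332148 1.0059025650193245 [[0.4, -0.1], [0.1, -0.1], [0.0, -0.1], [0.0, -0.1], [0.0, 0.3], [0.0, 0.5], [0.4, 0.8], [-0.9, -1.2]]
214
fin 30.291029964324988 [ 8.5103774e-01  5.2510452e-01  6.4375232e+02 -7.8002350e+01] [658.88055997 -68.38023424] [628.75769974 -88.03065279] offset of axis from line 0.29967242761295765
button [506.03421299 -94.24168184 107.        ]
button pred [505.14035525 -95.01800901]<stdin>:14: DeprecationWarning: Arrays of 2-dimensional vectors are deprecated. Use arrays of 3-dimensional vectors instead. (deprecated in NumPy 2.0)
```

```bash
cat >> h.py <<'E'
AX=np.array([620.8,-92.5]); YAW=1.4
def pose(phi,d=15,r=36,z=110):  # phi deg rel. shaker
    w=np.radians(phi+YAW); c,s=np.cos(w),np.sin(w)
    return [AX[0]+r*c-d*s,AX[1]+r*s+d*c,z],[180,0,phi+YAW-90]
def ftan(phi,f0,n=4):  # mean force on tool, anticlockwise tangential, and radial
    F=[]
    for _ in range(n): wait(.02); F.append(get_obs()["wrist_force"])
    F=np.mean(F,0)-f0; w=np.radians(phi+YAW); return -F[0]*np.sin(w)+F[1]*np.cos(w), F[0]*np.cos(w)+F[1]*np.sin(w), F[2]
E
python3 - <<'E'
from h import *
p,a=pose(56,z=170); goto(p,a)
p,a=pose(56); move_l(p,a,speed=80); wait(.3)
f0=np.mean([(wait(.02),get_obs()["wrist_force"])[1] for _ in range(10)],0); np.save("f0.npy",f0); print(f0,get_obs()["tcp_pos"],get_obs()["t"])
phi=56
while phi>14:
    phi-=2 if phi>20 else 1.5
    p,a=pose(phi); move_l(p,a,speed=25); f=ftan(phi,f0); print(phi,np.round(f,1),round(get_obs()["t"],2))
    if abs(f[0])>12 or abs(f[2])>12: print("stop");break
im=get_image("side"); cv2.imwrite("pics/s2.png",cv2.resize(im[160:340,260:480,::-1],None,fx=3.3,fy=3.3,interpolation=2))
E
```

```text
[0.01132045 0.27231668 0.18156447] [627.65032245 -54.10447243 110.20592589] 6.6667
54 [-0.1 -0.3 -0.7] 6.98
52 [-0.6 -0.3 -0. ] 7.3
50 [-0.1 -0.5 -0.3] 7.62
48 [-0.2 -0.1 -0.3] 7.93
46 [ 0.1 -0.1  0.2] 8.25
44 [0.1 0.1 0.3] 8.57
42 [-0.2  0.5 -0.2] 8.88
40 [-0.5 -0.2  0.1] 9.2
38 [-0.5 -0.  -0.3] 9.52
36 [-0.2 -0.4 -0.3] 9.83
34 [-0.5 -0.5  0.2] 10.15
32 [-0.3 -0.5  0.3] 10.47
30 [-0.8  0.2 -0.1] 10.78
28 [-0.4 -0.2 -0.4] 11.1
26 [-0.4 -0.1 -0.7] 11.42
24 [-0.2  0.3 -0.2] 11.73
22 [-0.7 -0.3  0. ] 12.05
20 [-0.2 -0.   0.1] 12.37
18.5 [-0.5 -0.4 -0.1] 12.68
17.0 [-0.1  0.   0.1] 13.0
15.5 [-0.3  0.4 -0.1] 13.32
14.0 [-0.6 -0.2 -0.1] 13.63
```

View pics/s2.png

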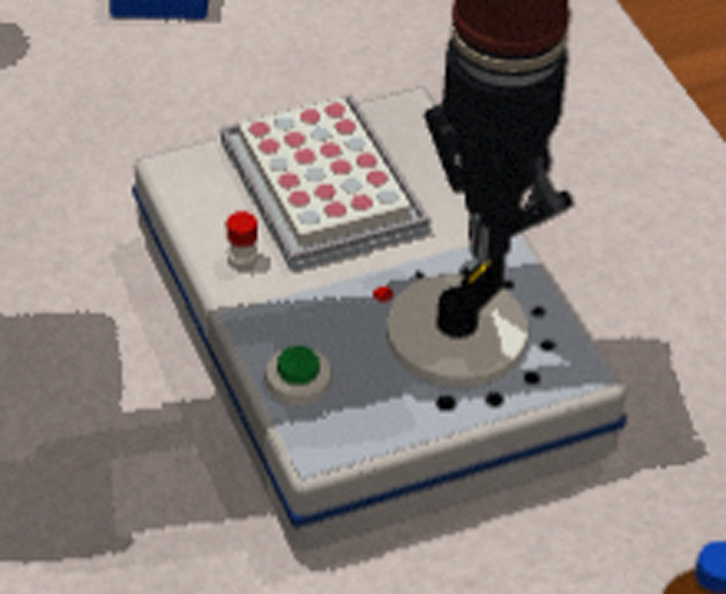

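```bash
python3 - <<'E'
from h import *
o=get_obs(); print(o["tcp_pos"],o["ee_rot"],o["grip_width"],o["wrist_force"],pose(14))
im=get_image("wrist"); cv2.imwrite("pics/w2.png",im[:,:,::-1])
cm=cam("wrist",o); w=np.radians(YAW)
for ang in (120,30,15,0,-30): 
    t=np.radians(ang+YAW); print(ang,proj(cm,[[AX[0]+46*np.cos(t),AX[1]+46*np.sin(t),130]]).round().tolist())
print("tcp",proj(cm,[o["tcp_pos"]]), "axis", proj(cm,[[*AX,120]]))
E
```

```text
[651.49766297 -68.45053453 110.02510133] [ 1.79999923e+02  2.35123218e-03 -7.45683251e+01] -0.07077647572438445 [0.25455402 0.72054672 0.20915014] ([np.float64(651.5240927901257), np.float64(-68.47854870696322), 110], [180, 0, -74.6])
120 [[260.0, 403.0]]
30 [[333.0, 282.0]]
15 [[364.0, 278.0]]
0 [[394.0, 281.0]]
-30 [[444.0, 308.0]]
tcp [[327.0550561  282.90821868]] axis [[360.39621669 365.38829559]]
```

View pics/w2.png

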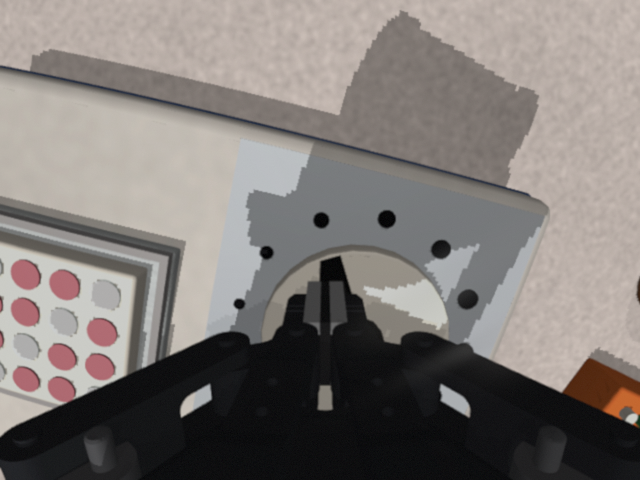

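```bash
python3 - <<'E'
from h import *
o=get_obs(); cm=cam("wrist",o)
im=cv2.imread("pics/w2.png"); big=cv2.resize(im[230:340,270:430],None,fx=5,fy=5,interpolation=cv2.INTER_NEAREST)
cols={30:(0,0,255),20:(0,255,0),10:(255,0,0)}
for ang in (30,20,10):
    t=np.radians(ang+YAW); u=np.array([np.cos(t),np.sin(t)]); n=np.array([-u[1],u[0]])
    P=proj(cm,[[*(AX+46*u+s*5*n),z] for s,z in((1,130),(1,98),(-1,98),(-1,130))]); print(ang,P.round().tolist())
    cv2.polylines(big,[((P-[270,230])*5).astype(int)],True,cols[ang],1)
big=np.clip(big.astype(int)*2,0,255).astype(np.uint8)
cv2.imwrite("pics/w2b.png",big)
E
```

```text
30 [[321.0, 286.0], [322.0, 260.0], [342.0, 254.0], [346.0, 279.0]]
20 [[341.0, 280.0], [338.0, 255.0], [359.0, 253.0], [366.0, 278.0]]
10 [[361.0, 278.0], [355.0, 253.0], [376.0, 254.0], [387.0, 279.0]]
```

View pics/w2b.png

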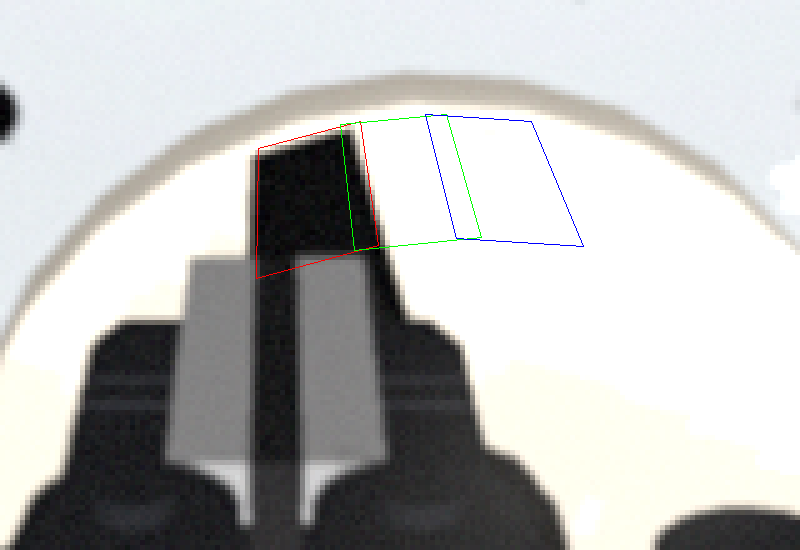

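The fin is still at 30° and the fingertips seem to overlap it with no contact force, so they probably end higher than the nominal TCP. I'll probe the disc gently to find the real tip height.

```bash
python3 - <<'E'
from h import *
for ph in (30,54):
    p,a=pose(ph); move_l(p,a,speed=80)
wait(.2); f0=np.mean([(wait(.02),get_obs()["wrist_force"])[1] for _ in range(10)],0); np.save("f0.npy",f0)
z=110
while z>76:
    z-=2; p,a=pose(54,z=z); move_l(p,a,speed=40); f=ftan(54,f0,3); print(z,np.round(f,1))
    if abs(f[2])>3 or abs(f[0])>4: break
p,a=pose(54,z=z+6); move_l(p,a,speed=60); print(get_obs()["t"],get_obs()["tcp_pos"])
im=get_image("wrist"); cv2.imwrite("pics/w3.png",im[:,:,::-1])
E
```

```text
108 [-0.5 -0.3 -0.3]
106 [-0.2  0.1 -0.2]
104 [ 0.  -0.2  0.2]
102 [-0.4 -0.1  0.1]
100 [-0.6 -0.7  0.2]
98 [-0.3 -0.3  0.1]
96 [-0.5 -0.1  0. ]
94 [-0.2 -0.2 -0.4]
92 [-0.8 -0.4 -0.1]
90 [-0.5 -0.3 -0.2]
88 [-0.   0.1 -0.3]
86 [-0.5 -0.4 -0.2]
84 [0.  0.  0.4]
82 [-0.  -0.3  0. ]
80 [-0.1 -0.3  0.2]
78 [-0.1 -0.5 -0.8]
76 [ 0.3 -0.7  5.8]
20.45 [628.98330434 -54.37190345  82.17930835]
```

```bash
python3 - <<'E'
from h import *
f0=np.load("f0.npy"); phi=54; Z=88
p,a=pose(phi,z=Z); move_l(p,a,speed=50)
hit=False
while phi>12:
    phi-=3 if phi>36 else 1.5
    p,a=pose(phi,z=Z); move_l(p,a,speed=30); f=ftan(phi,f0,3); print(phi,np.round(f,1),round(get_obs()["t"],2))
    if f[0]>1.2: hit=True
    if abs(f[0])>12 or abs(f[2])>12: print("stop");break
    if hit and f[0]<.3: print("snap?");break
im=get_image("wrist"); cv2.imwrite("pics/w4.png",im[:,:,::-1])
E
```

```text
51 [-0.6 -0.3 -0.5] 21.07
48 [-0.1  0.4 -0. ] 21.37
45 [ 0.6 -0.5 -0.1] 21.67
42 [-0.2  0.2  0.1] 21.97
39 [-0.2 -0.2 -0.4] 22.27
36 [ 0.  -0.6 -0.3] 22.57
34.5 [ 0.2 -0.2  0.1] 22.87
33.0 [ 1.7 -0.2  0. ] 23.17
31.5 [1.  0.  0.2] 23.47
30.0 [ 2.3 -0.3  0.3] 23.77
28.5 [1.7 0.5 0.1] 24.07
27.0 [ 1.6  0.3 -0.1] 24.37
25.5 [ 1.1 -0.5 -1. ] 24.67
24.0 [ 0.7 -0.2 -1. ] 24.97
22.5 [0.1 0.2 0.1] 25.27
snap?
```

```bash
python3 - <<'E'
from h import *
f0=np.load("f0.npy"); phi=22.5; Z=88
while phi>0.1:
    phi-=1.5
    p,a=pose(phi,z=Z); move_l(p,a,speed=30); f=ftan(phi,f0,3); print(phi,np.round(f,1),round(get_obs()["t"],2))
    if abs(f[0])>12 or abs(f[2])>12: print("stop");break
o=get_obs(); cm=cam("wrist",o); im=get_image("wrist"); big=cv2.resize(im[200:340,240:450,::-1],None,fx=3.5,fy=3.5)
big=np.clip(big.astype(int)*2,0,255).astype(np.uint8)
for ang,c in ((15,(0,0,255)),(0,(0,255,0)),(-30,(255,0,0))):
    t=np.radians(ang+YAW); u=np.array([np.cos(t),np.sin(t)]); n=np.array([-u[1],u[0]])
    P=proj(cm,[[*(AX+46*u+s*5*n),z] for s,z in((1,130),(1,98),(-1,98),(-1,130))])
    cv2.polylines(big,[((P-[240,200])*3.5).astype(int)],True,c,1)
cv2.imwrite("pics/w5.png",big)
E
```

```text
21.0 [-0.  -0.1 -0.2] 25.62
19.5 [-0.2 -0.3 -0.5] 25.92
18.0 [-0.7 -0.3  0.2] 26.22
16.5 [-0.4 -0.4  0.2] 26.52
15.0 [-0.3  0.3 -0.5] 26.82
13.5 [-0.4 -0.  -0.4] 27.12
12.0 [-0.3  0.1  0.1] 27.42
10.5 [-0.3  0.5 -0.2] 27.72
9.0 [-0.5 -0.1 -0.6] 28.02
7.5 [-0.3  0.1 -0.2] 28.32
6.0 [0.1 0.2 0.1] 28.62
4.5 [ 0.4  0.3 -0.4] 28.92
3.0 [ 0.9 -0.3 -0.2] 29.22
1.5 [ 0.8 -0.3 -0.3] 29.52
0.0 [ 1.4 -0.6 -0.3] 29.82
```

View pics/w5.png

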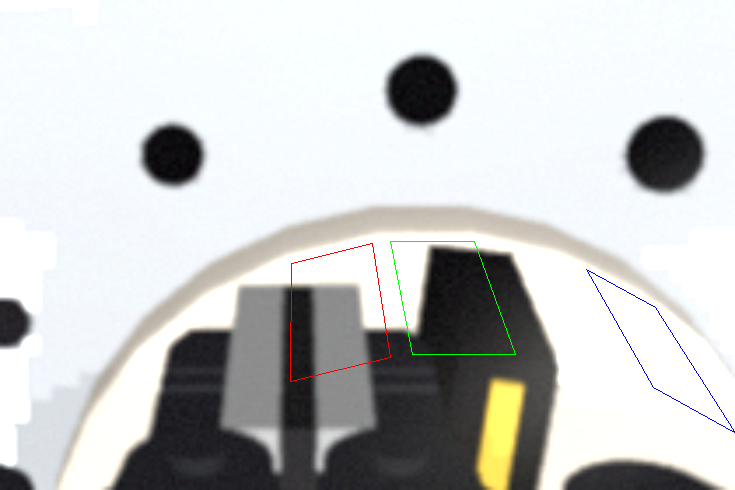

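The fin is at position 4, displaced slightly towards dot 5 at (665,155), with dot 4 at (420,90). I'll keep pushing until it snaps.

```bash
python3 - <<'E'
from h import *
f0=np.load("f0.npy"); phi=0; Z=88
while phi>-12:
    phi-=1.
    p,a=pose(phi,z=Z); move_l(p,a,speed=25); f=ftan(phi,f0,3); print(phi,np.round(f,1),round(get_obs()["t"],2))
    if phi<=-9 and f[0]<.2: break
p,a=pose(phi+8,z=Z); move_l(p,a,speed=60)
p,a=pose(phi+8,z=170); move_l(p,a,speed=150)
p=[583.3,-66,280]; goto(p,[180,0,0]); wait(.2)
o=get_obs(); cm=cam("wrist",o); im=get_image("wrist")[:,:,::-1]; cv2.imwrite("pics/w6.png",im)
hsv=cv2.cvtColor(np.ascontiguousarray(im),cv2.COLOR_BGR2HSV); m=cv2.inRange(hsv,(18,90,60),(35,255,255)); m[:, :330]=0;m[:,460:]=0;m[:180]=0;m[290:]=0
yy,xx=np.nonzero(m); P=back(cm,np.c_[xx,yy],130)[:,:2]; v=P.mean(0)-AX; print(len(P),"fin deg",np.degrees(np.arctan2(v[1],v[0]))-YAW,o["t"])
E
```

```text
-1.0 [ 1.6 -0.5 -0.5] 30.17
-2.0 [ 2.1 -0.5 -0.9] 30.47
-3.0 [ 1.3 -0.7 -0.4] 30.77
-4.0 [ 1.3 -0.4 -0.4] 31.07
-5.0 [ 1.  -0.1 -0.7] 31.37
-6.0 [ 0.8 -0.1 -0.8] 31.67
-7.0 [-0.1  0.4 -0.3] 31.97
-8.0 [-0.3 -0.3 -0. ] 32.27
-9.0 [ 0.5  0.2 -0.2] 32.57
-10.0 [-0.7  0.2  0.1] 32.87
196 fin deg -30.07892182110784 35.475
```

View pics/w6.png

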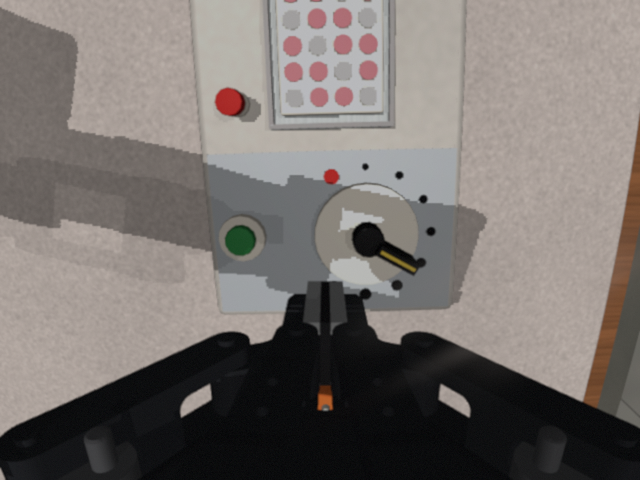

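The fin now points at dot 5 (measured −30.1°). Next is the start button.

```bash
python3 - <<'E'
from h import *
B=[505.6,-94.6]
goto([*B,150],[180,0,0]); move_l([*B,94],speed=100); wait(.2)
f0=np.mean([(wait(.02),get_obs()["wrist_force"])[1] for _ in range(8)],0)
z=94
while z>75:
    z-=1; move_l([*B,z],speed=30); f=ftan(0,f0,3); print(z,np.round(f,1),round(get_obs()["t"],2))
    if f[2]>6: break
wait(.2); print(get_obs()["tcp_pos"])
im=get_image("side"); cv2.imwrite("pics/s3.png",im[:,:,::-1])
move_l([*B,150],speed=100); goto([583.3,-66,280],[180,0,0]); wait(.3)
o=get_obs(); cm=cam("wrist",o); im=np.ascontiguousarray(get_image("wrist")[:,:,::-1])
hsv=cv2.cvtColor(im,cv2.COLOR_BGR2HSV); m=cv2.inRange(hsv,(18,90,60),(35,255,255)); m[:, :330]=0;m[:,460:]=0;m[:180]=0;m[290:]=0
yy,xx=np.nonzero(m); P=back(cm,np.c_[xx,yy],130)[:,:2]; v=P.mean(0)-AX; print("fin deg",np.degrees(np.arctan2(v[1],v[0]))-YAW,o["t"],o["wrist_force"])
d=np.abs(im.astype(int)-cv2.imread("pics/w6.png")).max(2); print("changed px",(d[:280]>40).sum())
E
```

```text
93 [-0.6 -0.3  0.2] 37.53
92 [-0.3 -0.5  0.1] 37.83
91 [-0.2  0.1  0.1] 38.13
90 [-0.5 -0.   0.6] 38.43
89 [-0.5 -0.3  0.4] 38.73
88 [-0.4  0.4  0.3] 39.03
87 [-0.1  0.1  0.4] 39.33
86 [0.3 0.4 0.7] 39.63
85 [ 0.2 -0.2  1.7] 39.93
84 [-0.  -0.1  2.6] 40.23
83 [-0.9  0.1  2.5] 40.53
82 [-0.5  0.7  3.2] 40.83
81 [0.2 0.4 3.8] 41.13
80 [ 0.5 -1.1  6.6] 41.43
[505.83276026 -94.66931224  80.61850529]
fin deg -30.213816380248208 43.5 [0.1088751  0.24887191 0.87962881]
changed px 2830
```

```bash
python3 - <<'E'
from h import *
im=np.ascontiguousarray(get_image("wrist")[:,:,::-1]); cv2.imwrite("pics/w7.png",im)
a=np.abs(im.astype(int)-cv2.imread("pics/w6.png")).max(2)>40; yy,xx=np.nonzero(a[:280]); print(len(xx),np.percentile(xx,[0,5,50,95,100]),np.percentile(yy,[0,5,50,95,100]))
E
```

```text
1427 [215. 240. 375. 635. 639.] [  0.  13. 140. 258. 279.]
```

View pics/w7.png

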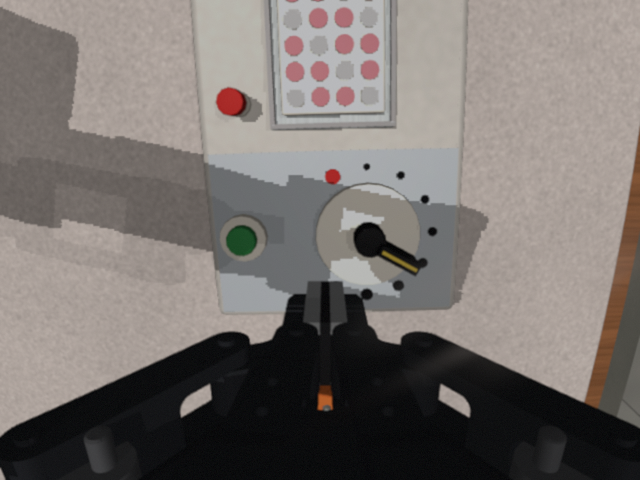

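Nothing has moved apart from a shift of about 1 px across the whole image. The fin is at dot 5, the button is up, and the vial and plate are in place.

```bash
python3 -c "
from station import *
print(sign_off(), get_obs()['t'])"
```

```text
the job is handed in; nothing more can be done
the job is handed in; nothing more can be done
```

The shaker is set to speed 5 and the start button has been pressed; I signed off after about 44 s of the 61 s allowed. Sign-off gives no verdict, so these are my own checks.

- **Selector:** It started at position 3. I pushed it with closed fingertips, on the fin's anticlockwise side only, through two clicks. The wrist camera then measured the fin at −30.1° before the press and −30.2° after it; speed 5 is at −30°.
- **Start button:** I pressed it straight down. The force rose steadily over about 5 mm, then climbed to 6.6 N at the end stop, so it was fully down. After I backed off, the last picture showed it up again.
- **Loose things:** The plate and vial look unmoved in the last wrist picture, apart from a shift of about 1 px of the whole image. The rest of the loose things were not measured again, but the arm never worked near them.

**Fingertip position:** The first sweep passed over the fin without touching it. A light probe of the disc, up to 5.8 N, showed the closed fingertips end about 21 mm short of the stated TCP. I lowered the later moves to match.

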